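# Plate the cupcake and hold the cake box open

## Task

Put the cupcake that stands alone on the table upright in the middle of the small cake plate, without dropping it, then slide the cake box's spring-return door open until its tab is in line with the white marker on the roof, and finish while still holding the door there so that I can push the plate in. Leave the plate, the marker, the mug, the sugar bowl and the pie server where they are.

Things in the scene. Friction and masses are not known exactly. Their poses are not given: they have to be found in the camera images.
- cupcake: The loose cupcake on the bare table (those on the tiered stand at the right are fixed to it): brown paper case 51 mm across at the foot, widening to 56 mm at 32 mm height; straight sided and 56 mm across from 32 to 52 mm height (case up to 42, then pale cream top), closing to a blunt point at 69 mm. Best gripped across the straight part. Solid, 50 to 100 g. Origin: centre of its underside, z up.
- plate: Small round white porcelain cake plate, 110 mm across, 12 mm high, loose, about 250 g, standing on the table in front of the cake box's doorway. Origin: centre of its underside, z up. The flat middle that things stand on is 4 to 6 mm above the origin.
- cake_box: Pink plastic cake box, fixed, 220 mm deep (x), 400 mm wide (y), 180 mm high. Origin: centre of its underside; its -x side is the front with the sliding door, +y is the direction in which the door opens, z up.
- door: The sliding door: pink panel 190 mm wide, 5 mm thick, on the front of the box, with an upright tab on top. It slides along the cake box's +y from closed (its origin at y = -0.0975 m in the box) to 0.185 m further, against a spring: 1.2 N when closed, rising by 40 N/m (8 N at 0.17), plus 0.4 N friction; let go, it closes. Axes: those of the cake box; origin at table height below the tab.
- tab (a point): Grip point of the door's tab, on the tab's centre line, 31 mm above the roof and 25 mm below the tab's top (211 mm above the table). The tab is 20 mm (box x) by 18 mm (box y), plain and upright, and can be pinched from above across either pair of faces; the roof lies 31 mm below this point. Axes are those of the cake box.
- mark (a point): Top centre of the white pointed marker on the roof: 12 mm wide (y), its top 11 mm above the roof; its point looks towards the tab's track and ends 26 mm short of the tab. It sits stiffly somewhere along a rail, not to be moved. The tab is in line with it when tab and mark have the same y in the cake box's axes (door travel 0.12 to 0.17 m). Axes: those of the cake box.
- mug: Clear glass mug, 74 mm across, 100 mm high, handle on its +y side. Loose, to be left alone. Origin: centre of its underside.
- sugar_bowl: White ceramic sugar bowl without lid, 90 mm across, 60 mm high. Loose, to be left alone. Origin: centre of its underside.
- pie_server: Steel pie server lying flat along its x, 240 mm long, 55 mm wide, 16 mm high, handle to -x. Loose, to be left alone. Origin on the table below its middle.
Mind the look-alikes: they are no part of the job. Several things look just like the cupcake: the one meant starts nearest to the robot's base.

How it is judged:
On the way, in this order (a step that is already met when the one before it is completed fails the run):
1. the cupcake stands upright, released, in the middle of the plate (horizontal distance between cupcake and plate below 0.02 m and z of cupcake in the frame of plate between 0 and 0.014 m and angle between cupcake's own z axis and vertical below 0.2 rad and contact force between the fingers and cupcake below 0.1 N and contact force between plate and cupcake above 0.2 N and linear speed of cupcake below 0.03 m/s), for 0.2 s.
2. the robot holds the door with its tab in line with the marker (y of tab in the frame of mark between -0.008 and 0.008 m and contact force between the fingers and door above 1.5 N and linear speed of door below 0.01 m/s), for 0.3 s.
At the end, for the whole second after the job is handed in: The robot still holds the door (fingers press on it with over 1.5 N, nothing else props it) at rest with the tab within 8 mm of the marker along the track; the cupcake stands upright (within 0.2 rad), released, on the plate within 20 mm of its centre (all of step 1 and all of step 2 and contact force between each of mug, sugar_bowl, pie_server, cupcake, plate and door below 0.2 N); the arm keeps its last pose, push and grip.
It fails at once if the mug, sugar bowl or pie server is shifted by more than 30 mm (distance of any of mug, sugar_bowl, pie_server from where it was at the start of the episode above 0.03 m).
It fails at once if the plate is shifted by more than 30 mm (distance of plate from where it was at the start of the episode above 0.03 m).
It fails at once if the marker is shifted by more than 6 mm (distance of mark from where it was at the start of the episode above 0.006 m).
It fails at once if the cupcake is dropped (out of the fingers more than 30 mm above the table) (contact force between the fingers and cupcake below 0.02 N and height (world z) of cupcake above 0.03 m).
It fails at once if the cupcake is knocked over (angle between cupcake's own z axis and vertical above 0.8 rad).
It also fails if it takes over 58 s, if anything falls off the work surface, if the arm or the gripper's body presses on something with over 40 N, if the wrist force passes 120 N, or if a joint passes its speed limit or range.

## Robot

A 6-joint arm with a two-finger parallel gripper is mounted at the origin on the work surface. World frame = base frame: x ahead of the robot, y to its left, z up, the work surface at z = 0. Lengths are in m, angles in rad, forces in N, time in s.
With the tool pointing down it reaches from about 0.25 to 0.775 m from the base axis. Payload 4 kg.
Tool frame: the origin (TCP) lies midway between the tips of the shut fingers; the grasp point (between the pads) lies 19 mm behind it; z points along the fingers, y is the direction in which the jaws open and shut (so a half turn about z gives the same grasp; the last joint's range is limited). The gripper opens to 94 mm and grips with 3 to 60 N. Pads are 16 mm wide; open, the fingers measure 119 mm over their backs; the gripper's body (75 mm by 177 mm) begins 78 mm behind the grasp point.
Start: joints at [-1.327, 0.087, 1.371, -0, 1.684, -0.103], TCP at [0.187, -0.517, 0.17] pointing down, gripper open.
Joint ranges: [-3.1, 3.1], [-0.76, 2.03], [0.27, 2.55], [-1.08, 4.22], [0.17, 2.65], [-2.57, 2.57]. Speed limits (rad/s): [2.79, 2.79, 3.14, 3.14, 3.14, 3.14].

## Interface

Orientations are given as [roll, pitch, yaw] about the fixed x, y, z axes, in that order (R = Rz(yaw) Ry(pitch) Rx(roll)).
In Python, from bench import robot, cams gives the robot as it stands.
- The arm moves only by the tool step_arm, never from a script. Its argument "plan" is a list that holds one entry, the list of rows, each a list of 5 numbers: the shift along the world's x, y, z in mm, then the turn about the world's z in rad, then the opening in per cent of the stroke, from 0 (shut) to 100 (fully open). In form: [[[tx, ty, tz, turn, fingers], ...]]. A call has 1 to 8 rows; each row is the pose to reach, as a shift and turn from the pose commanded when the call began; what a row does not reach only later rows make up. A row lasts 1/12 s, in which the tool goes at most 41.7 mm and 7.16 degrees, less where a joint would pass 70% of its speed; a pose out of reach is approached as far as the arm can. A call with a gripper value outside its range is refused whole. The fingers move at their own pace and stop on an object; the grip force is fixed at half the most. Time passes only in rows, so rows that repeat a pose let the fingers close. It gives the time, the measured TCP pose, the force and the opening at its end, in the units of the state.
- robot.get_obs(): the state, without advancing time (a new reading comes with each control period).
- cams.snapshot(name): name is "side" or "top" or "wrist"; returns a dict with "frame" (480x640x3 uint8, red, green, blue), "camera_matrix" (3x3 intrinsics, pixels), "origin" and "attitude" of the camera in the world; the wrist camera has in their place "T_tool_cam" (4x4, takes a point from camera to tool coordinates, whose origin is the TCP and whose axes are the flange's). Camera axes: x right, y down, z forward; pixel columns grow to the right and rows downward; lengths in m; the calibration is good to about 2 mm. A picture is of the moment at which its call begins: read the wrist's pose just before it. There is no depth.
- robot.close_job(): hands the job in, once; it reports no verdict.
The state is a dict: "time": time; "joint_positions": joint angles; "qvel": joint speeds; "joint_torque": joint torques, N m; "tool_pos": TCP position; "ee_rot": TCP orientation; "wrist_force": force on the tool from outside, world axes, zero at the start; "wrist_torque": the same for the moment, N m; "width": finger opening in m.
Only numpy, scipy, OpenCV 4.12 (cv2) and the standard library are available. Lean on these libraries where they do the work, as an engineer would, in place of code of your own. Each camera call takes 0.05 s, during which the arm holds its last target. There are 200 camera calls.

## Working session

There is one attempt and no reset: what is moved stays moved. The work goes in short steps, Python scripts to look and compute and a tool call to move; the robot and the scene stay as the last step left them, time stands still between calls to the robot, and variables do not carry over. Pictures are saved under pics/ and viewed, about 8 in all and at most 12, crops included, and the job is handed in when it is done.

Besides the shell and the picture viewer there is one more tool, called after ">>>" in YAML: its name, and indented under it one key for each argument. step_arm: Moves the arm, as the interface text tells. Its arguments: {"type":"object","properties":{"plan":{"type":"array"}},"required":["plan"]}

```bash
mkdir -p pics; cat > h.py <<'E'
import numpy as np,cv2
from bench import robot,cams
from scipy.spatial.transform import Rotation as R
def snap(n,fn):
    o=robot.get_obs(); s=cams.snapshot(n); cv2.imwrite('pics/'+fn,s['frame'][:,:,::-1])
    np.savez('pics/'+fn[:-4]+'.npz',f=s['frame'],**{k:np.array(v) for k,v in s.items() if k!='frame'},p=o['tool_pos'],r=np.array(o['ee_rot']))
    return s
def pose(z):
    K=z['camera_matrix']
    if 'T_tool_cam' in z:
        T=z['T_tool_cam']; Rt=R.from_euler('xyz',z['r']).as_matrix() if z['r'].size==3 else z['r']
        return K,z['p']+Rt@T[:3,3],Rt@T[:3,:3]
    A=z['attitude']; A=A if A.shape==(3,3) else (R.from_euler('xyz',A).as_matrix() if A.size==3 else R.from_quat(A).as_matrix())
    return K,z['origin'],A
def ray(fn,u,v):
    K,o,A=pose(np.load('pics/'+fn+'.npz')); return o,A@np.linalg.solve(K,[u,v,1.])
def onz(fn,u,v,h):
    o,d=ray(fn,u,v); return o+d*(h-o[2])/d[2]
def proj(fn,P):
    K,o,A=pose(np.load('pics/'+fn+'.npz')); c=K@(A.T@(np.array(P)-o)); return c[:2]/c[2]
def tri(a,b):
    (o1,d1),(o2,d2)=ray(*a),ray(*b)
    s=np.linalg.lstsq(np.c_[d1,-d2],o2-o1,rcond=None)[0]; p,q=o1+s[0]*d1,o2+s[1]*d2
    return (p+q)/2,np.linalg.norm(p-q)
E
python3 - <<'E'
from h import *
print(robot.get_obs())
for n in('top','side'):
    s=snap(n,n+'0.png'); print({k:v for k,v in s.items() if k!='frame'})
E
```

```text
{'time': 0.0, 'joint_positions': array([-1.32708478e+00,  8.79659013e-02,  1.37225915e+00, -1.99711554e-05,
        1.68359054e+00, -1.03093920e-01]), 'qvel': array([ 0.00047811,  0.00068553,  0.00013602,  0.00050003, -0.00118696,
        0.00165641]), 'joint_torque': array([ 8.32769583e-04, -3.40177953e+01, -3.02423644e+01,  7.16791023e-02,
        3.30221909e-02, -1.72293089e-04]), 'tool_pos': array([ 0.18678075, -0.51664191,  0.16829583]), 'ee_rot': array([-3.13937948e+00, -2.09021415e-04,  3.46803010e-01]), 'wrist_force': array([ 1.04437321, -0.2677266 , -0.23032089]), 'wrist_torque': array([0.04445376, 0.01050786, 0.02955445]), 'width': 0.09390060406275037}
{'camera_matrix': array([[450.96215983,   0.        , 318.48679938],
       [  0.        , 450.96215983, 239.14356674],
       [  0.        ,   0.        ,   1.        ]]), 'origin': array([0.41178539, 0.05016221, 1.35336459]), 'attitude': array([-3.02957403, -0.01195823, -1.54416956])}
{'camera_matrix': array([[534.86566466,   0.        , 317.71359748],
       [  0.        , 534.86566466, 245.21583265],
       [  0.        ,   0.        ,   1.        ]]), 'origin': array([ 0.37795808, -0.96483357,  1.18277275]), 'attitude': array([-2.36417054,  0.00288943, -0.17330417])}
```

View pics/top0.png

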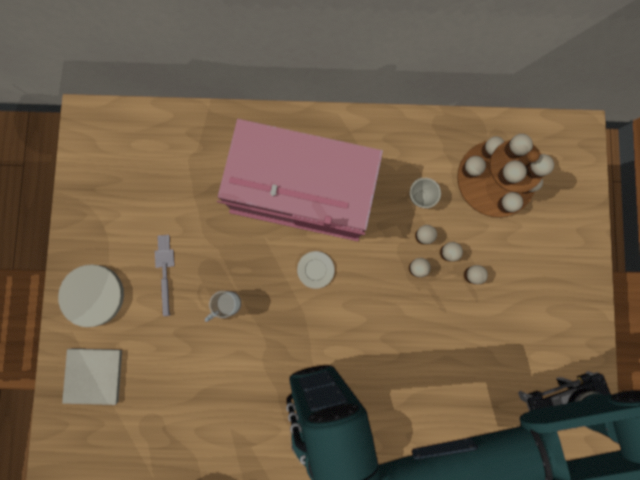

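View pics/side0.png

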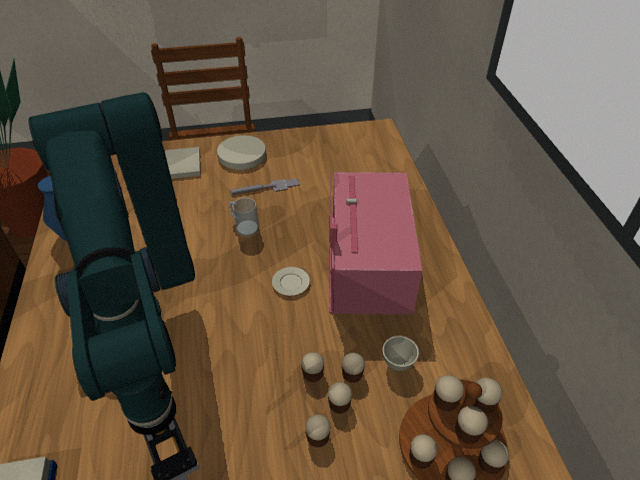

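The top view shows four cupcakes at about (427,234), (452,252), (420,267) and (477,275), the plate at (316,270) and the box with its tab at (328,220). The marker is at (275,190), the mug at (225,304) and the bowl at (425,193).

```bash
cat > m.py <<'E'
from h import *
f=np.load('pics/top0.npz')['f']; hsv=cv2.cvtColor(f,cv2.COLOR_RGB2HSV)
m=((hsv[...,1]<75)&(hsv[...,2]>95)).astype(np.uint8)
n,l,st,c=cv2.connectedComponentsWithStats(m)
for i in range(1,n):
    if 30<st[i,4]<4000 and c[i,1]>100: print('top',c[i].round(1),st[i],onz('top0',*c[i],.05).round(4))
print('base px',proj('top0',[0,0,0]))
f=np.load('pics/side0.npz')['f']; hsv=cv2.cvtColor(f,cv2.COLOR_RGB2HSV)
m=((hsv[...,1]<75)&(hsv[...,2]>95)).astype(np.uint8)
n,l,st,c=cv2.connectedComponentsWithStats(m)
for i in range(1,n):
    if 30<st[i,4]<4000 and c[i,1]>140: print('side',c[i].round(1),st[i],onz('side0',*c[i],.05).round(4))
E
python3 m.py
python3 - <<'E'
import cv2
a=cv2.imread('pics/top0.png')[110:310,200:500]
b=cv2.imread('pics/side0.png')[160:320,220:430]
cv2.imwrite('pics/crop.png',cv2.resize(a,None,fx=2.6,fy=2.6,interpolation=cv2.INTER_CUBIC))
cv2.imwrite('pics/crop2.png',cv2.resize(b,None,fx=3.6,fy=3.6,interpolation=cv2.INTER_CUBIC))
E
```

```text
top [364.1 101.8] [252  98 227   8 281] [ 0.9793 -0.0878  0.05  ]
top [567.3 108.4] [521 107  86  11 104] [ 0.978  -0.7041  0.05  ]
top [520.8 143.8] [510 134  23  20 357] [ 0.8632 -0.5598  0.05  ]
top [493.  143.7] [486 137  17  17 184] [ 0.8608 -0.4762  0.05  ]
top [543.  165.1] [531 154  23  22 333] [ 0.7995 -0.6249  0.05  ]
top [474.9 165.3] [466 156  19  19 289] [ 0.7929 -0.4211  0.05  ]
top [514.3 171.2] [503 161  23  22 376] [ 0.7784 -0.5384  0.05  ]
top [425.  192.2] [410 178  31  30 751] [ 0.7069 -0.272   0.05  ]
top [537.9 186.1] [532 181  11  10  46] [ 0.7352 -0.6077  0.05  ]
top [512.1 201.7] [502 193  21  19 305] [ 0.686  -0.5297  0.05  ]
top [426.4 234. ] [417 225  20  19 290] [ 0.5827 -0.2763  0.05  ]
top [163.9 266.4] [154 235  21  81 798] [0.4675 0.4811 0.05  ]
top [452.2 251.2] [443 242  20  19 296] [ 0.5343 -0.3514  0.05  ]
top [315.4 269.4] [ 297  251   38   38 1127] [0.4707 0.0451 0.05  ]
top [419.9 267.2] [411 258  19  19 295] [ 0.4852 -0.2574  0.05  ]
top [ 89.1 295.5] [  58  264   63   63 3122] [0.3788 0.6878 0.05  ]
top [476.9 274.3] [468 266  19  18 296] [ 0
[... 1669 characters left out ...]
329] [ 0.5821 -0.2776  0.05  ]
side [449.1 388.1] [436 376  27  26 551] [ 0.7899 -0.3845  0.05  ]
side [489.3 390.8] [476 378  26  27 470] [ 0.88   -0.4076  0.05  ]
side [339.4 393.4] [329 383  22  23 399] [ 0.5331 -0.353   0.05  ]
side [472.1 420.7] [458 407  29  28 601] [ 0.8129 -0.471   0.05  ]
side [317.1 426.6] [306 415  23  25 444] [ 0.4679 -0.4244  0.05  ]
side [423.1 447.4] [411 435  25  27 514] [ 0.6857 -0.511   0.05  ]
side [495.9 456.1] [484 443  24  24 394] [ 0.8332 -0.5562  0.05  ]
side [624.6 448.6] [619 442  12  16  58] [ 1.1129 -0.5889  0.05  ]
side [ 22.5 469.4] [  0 457  45  23 843] [-0.1596 -0.4101  0.05  ]
side [461.4 472.4] [450 464  24  16 313] [ 0.7481 -0.5763  0.05  ]
```

View pics/crop.png

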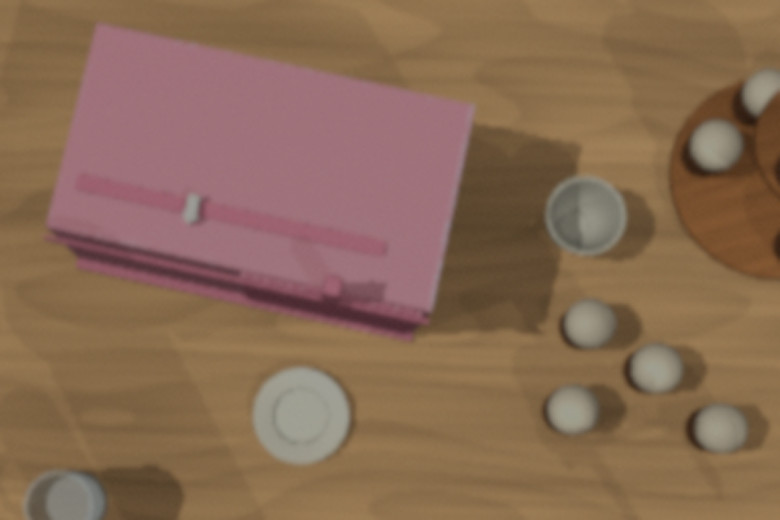

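View pics/crop2.png

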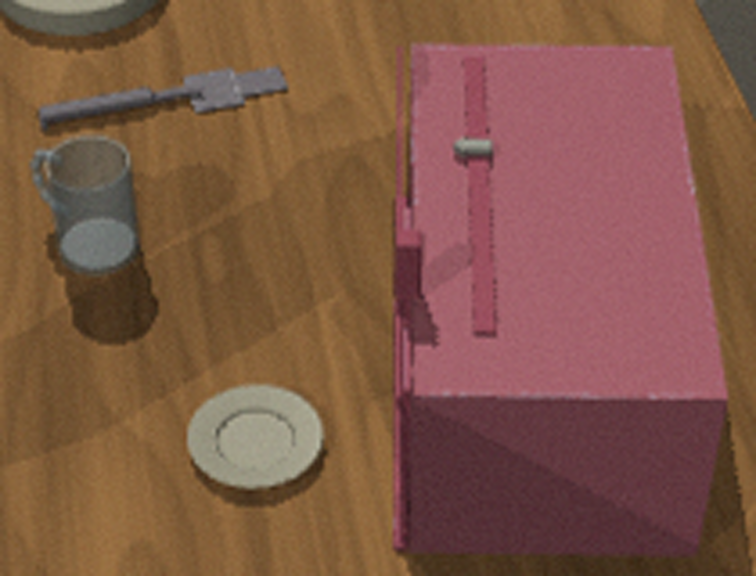

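The crops show the tab top at about top (328,220) and side (334,226), and the marker at top (274,190) and side (352,201). The rail is pink, and the box is turned slightly. The nearest cupcake is (0.485,-0.258), and both views agree on it.

```bash
python3 - <<'E'
from h import *
print('plate',onz('top0',315.4,269.4,.01),onz('side0',290.5,280.9,.01))
print('tab',onz('top0',328.1,220.4,.236),onz('side0',333.9,226.1,.236),tri(('top0',328.1,220.4),('side0',333.9,226.1)))
print('mark',onz('top0',274.2,190,.191),onz('side0',351.9,201.1,.191),tri(('top0',274.2,190),('side0',351.9,201.1)))
t=lambda u,v:onz('top0',200+u/2.6,110+v/2.6,.18)
s=lambda u,v:onz('side0',220+u/3.6,160+v/3.6,.18)
for n,a in dict(bl=t(97,25),br=t(472,105),fr=t(433,312),fl=t(50,228),r1=t(80,182),r2=t(385,247),s_fl=s(412,45),s_bl=s(672,47),s_br=s(724,398),s_fr=s(408,397),sr1=s(474,60),sr2=s(485,333)).items(): print(n,a.round(4))
print('mug',onz('top0',223,304,.05),'bowl',onz('top0',425,192,.06))
E
```

```text
plate [0.47247369 0.04489553 0.01      ] [0.4713595  0.04404669 0.01      ]
tab [0.58572016 0.01732757 0.236     ] [0.58886002 0.01417012 0.236     ] (array([0.58785257, 0.01712899, 0.23298193]), np.float64(0.003292011084644442))
mark [0.66929462 0.15932962 0.191     ] [0.66893652 0.15274996 0.191     ] (array([0.67075668, 0.15992606, 0.18462448]), np.float64(9.71480988734617e-05))
bl [0.8618 0.2668 0.18  ]
br [ 0.7883 -0.123   0.18  ]
fr [ 0.5718 -0.0859  0.18  ]
fl [0.6468 0.3044 0.18  ]
r1 [0.6954 0.2764 0.18  ]
r2 [ 0.6371 -0.0361  0.18  ]
s_fl [0.6487 0.304  0.18  ]
s_bl [0.8636 0.2628 0.18  ]
s_br [ 0.7855 -0.1257  0.18  ]
s_fr [ 0.5687 -0.0862  0.18  ]
sr1 [0.6958 0.275  0.18  ]
sr2 [ 0.6353 -0.0352  0.18  ]
mug [0.36487108 0.30606648 0.05      ] bowl [ 0.7052811  -0.26961197  0.06      ]
```

>>> step_arm:
  plan:
    - [[40,35,20,-0.12,100],[80,70,20,-0.24,100],[115,105,20,-0.36,100],[150,140,20,-0.48,100],[185,170,20,-0.6,100],[220,200,10,-0.72,100],[255,230,0,-0.84,100],[285,250,0,-0.96,100]]

```text
time: 0.77
tool_pos: [0.412, -0.3151, 0.1765]
ee_rot: [3.142, 0.001, -0.563]
wrist_force: [-1.0, -0.1, 0.6]
width: 0.094
```

>>> step_arm:
  plan:
    - [[0,0,0,0,100],[0,0,0,0,100],[0,0,0,0,100]]

```text
time: 1.02
tool_pos: [0.4108, -0.317, 0.1767]
ee_rot: [3.141, 0.001, -0.556]
wrist_force: [-0.6, -0.1, -0.4]
width: 0.0941
```

>>> step_arm:
  plan:
    - [[25,20,0,-0.04,100],[50,40,0,-0.08,100],[74,59,0,-0.08,100],[74,59,0,-0.08,100],[74,59,0,-0.08,100],[74,59,0,-0.08,100]]

```text
time: 1.52
tool_pos: [0.4842, -0.2593, 0.1771]
ee_rot: [3.14, 0.0, -0.639]
wrist_force: [0.3, -1.0, 0.1]
width: 0.0939
```

```bash
python3 - <<'E'
from h import *
snap('wrist','w1.png'); z=np.load('pics/w1.npz'); print(z['p'],z['r'])
print(proj('w1',[.4847,-.2577,.05]))
hsv=cv2.cvtColor(z['f'],cv2.COLOR_RGB2HSV)
m=((hsv[...,1]<75)&(hsv[...,2]>95)).astype(np.uint8)
n,l,st,c=cv2.connectedComponentsWithStats(m)
for i in range(1,n):
    if st[i,4]>300: print(c[i].round(1),st[i],onz('w1',*c[i],.05).round(4))
E
```

```text
[ 0.48417468 -0.25931715  0.17706265] [ 3.14047253e+00  2.75927966e-04 -6.39294125e-01]
[321.43865282 219.67358761]
[184.5  23.8] [ 110    0  113   59 2251] [ 0.6845 -0.2656  0.05  ]
[161.4  15. ] [151   0  22  36 460] [ 0.7006 -0.2547  0.05  ]
[372.1 112.4] [ 341   80   64   66 3302] [ 0.5349 -0.3503  0.05  ]
[270.1 119.3] [ 239   87   63   65 3225] [ 0.5835 -0.2753  0.05  ]
[481.1 124.3] [ 448   92   67   65 3371] [ 0.4695 -0.4216  0.05  ]
[319.7 219.9] [ 291  192   59   57 2637] [ 0.4855 -0.2562  0.05  ]
[124.6 344.6] [114 333  27  26 441] [ 0.5003 -0.0183  0.05  ]
```

View pics/w1.png

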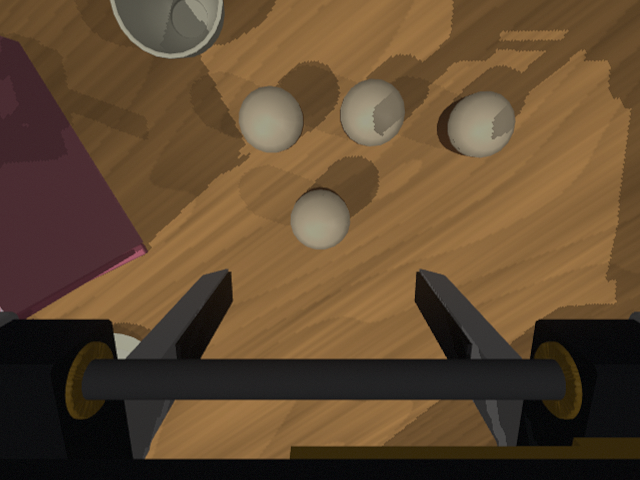

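The wrist picture shows the target cupcake at (320,220), centred between the fingers, with the neighbours at (270,119) and (372,112) clear of them. Descending.

>>> step_arm:
  plan:
    - [[1,2,-35,0,100],[1,2,-70,0,100],[1,2,-105,0,100],[1,2,-130,0,100],[1,2,-153,0,100],[1,2,-153,0,100],[1,2,-153,0,100]]

```text
time: 2.15
tool_pos: [0.4844, -0.2564, 0.0232]
ee_rot: [3.141, 0.003, -0.64]
wrist_force: [-1.2, -0.4, 0.7]
width: 0.0937
```

>>> step_arm:
  plan:
    - [[0,0,0,0,30],[0,0,0,0,30],[0,0,0,0,30],[0,0,0,0,30],[0,0,0,0,30],[0,0,0,0,30],[0,0,0,0,30],[0,0,0,0,30]]

```text
time: 2.82
tool_pos: [0.4863, -0.2558, 0.0242]
ee_rot: [3.141, -0.0, -0.638]
wrist_force: [-0.4, -0.5, 0.5]
width: 0.0437
```

```bash
python3 - <<'E'
from h import *
print(robot.get_obs()['width']); snap('wrist','w2.png')
E
```

```text
0.043677632645905844
```

View pics/w2.png

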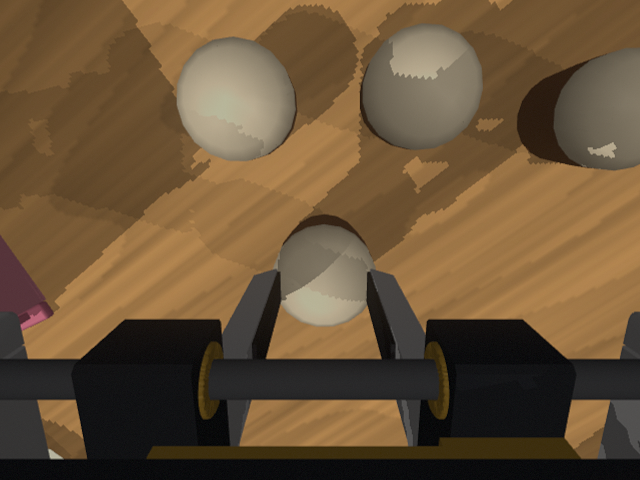

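```bash
python3 - <<'E'
from h import *
z=np.load('pics/w2.npz'); p=z['p']; print(p,z['T_tool_cam'])
for h in(0,.02,.042,.05,.069): print(h,proj('w2',[p[0],p[1],h]))
for u,v in((325,275),(279,275),(370,275),(325,225),(325,325),(325,214)): print(u,v,onz('w2',u,v,.052),onz('w2',u,v,.042))
E
```

```text
[ 0.48629691 -0.25583952  0.02415624] [[ 3.19188836e-04 -9.68423990e-01 -2.49308793e-01  7.10095719e-02]
 [ 9.99999536e-01  8.25055211e-05  9.59807152e-04 -4.04134166e-04]
 [-9.08930919e-04 -2.49308983e-01  9.68423567e-01 -2.15631105e-01]
 [ 0.00000000e+00  0.00000000e+00  0.00000000e+00  1.00000000e+00]]
0 [323.47469529 250.37723021]
0.02 [323.5317262 259.5793382]
0.042 [323.60665485 271.66930099]
0.05 [323.63783025 276.69954446]
0.069 [323.72244559 290.35248309]
325 275 [ 0.48724197 -0.25743694  0.052     ] [ 0.48424007 -0.25529118  0.042     ]
279 275 [ 0.5018438  -0.23773003  0.052     ] [ 0.49961946 -0.23453486  0.042     ]
370 275 [ 0.47295333 -0.27672117  0.052     ] [ 0.46919055 -0.2756023   0.042     ]
325 225 [ 0.50920906 -0.2736591   0.052     ] [ 0.50737692 -0.27237716  0.042     ]
325 325 [ 0.46366307 -0.24002451  0.052     ] [ 0.45940558 -0.23695152  0.042     ]
325 214 [ 0.51384181 -0.27708026  0.052     ] [ 0.51225636 -0.27598051  0.042     ]
```

>>> step_arm:
  plan:
    - [[0,0,0,0,30],[0,0,0,0,30]]

```text
time: 3.03
tool_pos: [0.4875, -0.2568, 0.0275]
ee_rot: [3.141, -0.004, -0.638]
wrist_force: [-3.3, 2.0, 13.0]
width: 0.0294
```

>>> step_arm:
  plan:
    - [[0,0,0,0,100],[0,0,0,0,100],[0,0,0,0,100],[0,0,0,0,100],[0,0,0,0,100],[0,0,0,0,100],[0,0,0,0,100],[0,0,0,0,100]]

```text
time: 3.7
tool_pos: [0.4861, -0.2557, 0.0238]
ee_rot: [3.141, 0.001, -0.638]
wrist_force: [-0.9, 0.2, -0.3]
width: 0.0795
```

```bash
python3 - <<'E'
from h import *
print({k:v for k,v in robot.get_obs().items() if k in('tool_pos','width','wrist_force','ee_rot')}); snap('wrist','w3.png'); snap('side','s3.png')
for fn,uv,w in(('w1',((231,270),(416,270)),.094),('w2',((279,268),(371,268)),.0437)):
    z=np.load('pics/'+fn+'.npz'); d=[ray(fn,*q) for q in uv]; o=d[0][0]
    # scale so that points are w apart
    D=d[0][1]-d[1][1]; s=w/np.linalg.norm(D)
    for q in d: print(fn,'pt-TCP',(R.from_euler('xyz',z['r']).as_matrix().T@(o+s*q[1]-z['p'])).round(4))
a=cv2.imread('pics/w3.png')[170:350,200:450]; b=cv2.imread('pics/s3.png')[290:470,230:430]
cv2.imwrite('pics/c3.png',np.hstack([cv2.resize(a,(400,400)),cv2.resize(b,(400,400),interpolation=cv2.INTER_CUBIC)]))
E
```

```text
{'tool_pos': array([ 0.48609617, -0.25574184,  0.02375575]), 'ee_rot': array([ 3.14146913e+00,  6.19087128e-04, -6.37779401e-01]), 'wrist_force': array([-0.86727359,  0.19067463, -0.25864813]), 'width': 0.079519955438491}
w1 pt-TCP [ 0.0074 -0.0471 -0.036 ]
w1 pt-TCP [ 0.0075  0.0469 -0.0361]
w2 pt-TCP [ 0.0125 -0.0212 -0.0475]
w2 pt-TCP [ 0.0125  0.0225 -0.0476]
```

View pics/c3.png

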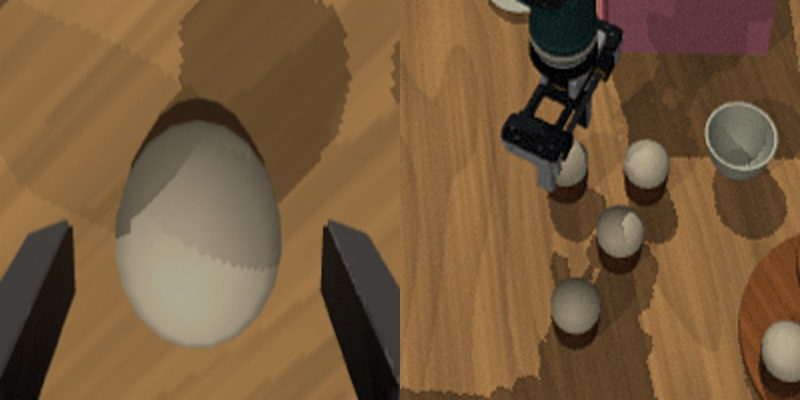

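```bash
python3 - <<'E'
from h import *
for h in(.02,.03,.04,.05,.06,.07): print(h,onz('side0',304,375.5,h).round(4))
a=.933
for s in(-1,1): print('finger inner/outer',[(.486+s*r*np.cos(a),-.2557+s*r*np.sin(a)) for r in(.040,.052)])
w=[(p,q) for p,q in [((200+73*250/400,170+225*180/400),(200+323*250/400,170+220*180/400))]]
z=np.load('pics/w3.npz');print(w)
d=[ray('w3',*q) for q in w[0]];s=.0797/np.linalg.norm(d[0][1]-d[1][1])
for q in d: print((R.from_euler('xyz',z['r']).as_matrix().T@(q[0]+s*q[1]-z['p'])).round(4))
E
```

```text
0.02 [ 0.4612 -0.2742  0.02  ]
0.03 [ 0.4605 -0.2801  0.03  ]
0.04 [ 0.4598 -0.286   0.04  ]
0.05 [ 0.4591 -0.292   0.05  ]
0.06 [ 0.4583 -0.2979  0.06  ]
0.07 [ 0.4576 -0.3039  0.07  ]
finger inner/outer [(np.float64(0.4621829425671587), np.float64(-0.28783639331413435)), (np.float64(0.4550378253373063), np.float64(-0.2974773113083746))]
finger inner/outer [(np.float64(0.5098170574328413), np.float64(-0.2235636066858656)), (np.float64(0.5169621746626937), np.float64(-0.21392268869162534))]
[((245.625, 271.25), (401.875, 269.0))]
[ 0.0066 -0.0398 -0.0355]
[ 0.0077  0.0399 -0.0353]
```

The side and wrist views and the contact force agree: the real fingertips are about 35 mm behind the reported TCP, so the fingers closed over the dome. I'll lower by about that much, checking the force.

>>> step_arm:
  plan:
    - [[0,0,0,0,100],[0,0,0,0,100],[0,0,-10,0,100],[0,0,-18,0,100],[0,0,-25,0,100],[0,0,-30,0,100],[0,0,-34,0,100],[0,0,-34,0,100]]

```text
time: 4.47
tool_pos: [0.4853, -0.2552, -0.0115]
ee_rot: [3.141, 0.003, -0.638]
wrist_force: [-0.5, -0.8, -0.8]
width: 0.0941
```

```bash
python3 - <<'E'
from h import *
o=robot.get_obs();print({k:v for k,v in o.items() if k in('tool_pos','width','wrist_force')}); snap('side','s4.png'); snap('wrist','w4.png')
p=o['tool_pos']
b=cv2.imread('pics/s4.png')[290:470,230:430]; a=cv2.imread('pics/w4.png')[170:350,200:450]
cv2.imwrite('pics/c4.png',np.hstack([cv2.resize(a,(400,400)),cv2.resize(b,(400,400),interpolation=cv2.INTER_CUBIC)]))
for h in(.03,.042,.05): print(h,proj('w4',[p[0],p[1],h]))
E
```

```text
{'tool_pos': array([ 0.48531165, -0.25524374, -0.01154204]), 'wrist_force': array([-0.52876921, -0.75081044, -0.78875857]), 'width': 0.09407138877402753}
0.03 [323.80127625 288.34422959]
0.042 [323.86641201 298.14606233]
0.05 [323.91484481 305.43438166]
```

View pics/c4.png

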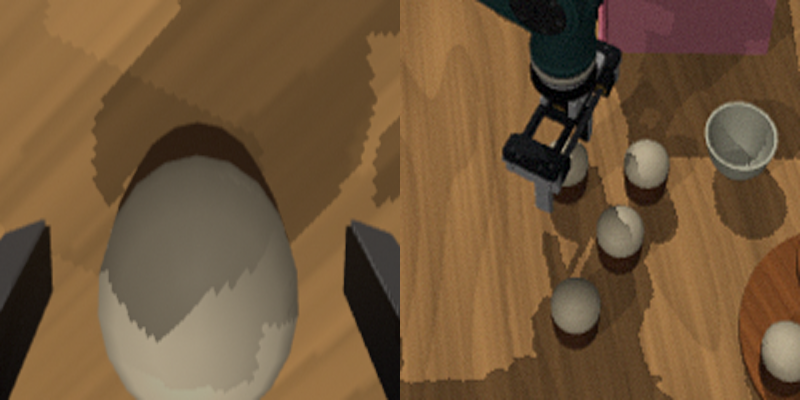

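TCP reads −11.5 mm with no table contact, which confirms the offset. The case is visible between the fingers, so I'll close.

>>> step_arm:
  plan:
    - [[0,0,0,0,30],[0,0,0,0,30],[0,0,0,0,30],[0,0,0,0,30],[0,0,0,0,30],[0,0,0,0,30],[0,0,0,0,30],[0,0,0,0,30]]

```text
time: 5.23
tool_pos: [0.4863, -0.2559, -0.0098]
ee_rot: [3.141, -0.0, -0.638]
wrist_force: [-0.6, -0.0, 0.5]
width: 0.0553
```

>>> step_arm:
  plan:
    - [[0,0,0,0,30],[0,0,0,0,30],[0,0,5,0,30],[0,0,10,0,30],[0,0,10,0,30]]

```text
time: 5.65
tool_pos: [0.4871, -0.2564, 0.0014]
ee_rot: [-3.142, -0.002, -0.638]
wrist_force: [-0.4, 0.1, -1.0]
width: 0.0553
```

>>> step_arm:
  plan:
    - [[0,0,15,0,30],[0,0,35,0.1,30],[0,0,55,0.2,30],[0,0,75,0.3,30],[0,20,85,0.42,30],[-2,45,85,0.54,30],[-5,70,85,0.66,30],[-5,70,85,0.66,30]]

```text
time: 6.32
tool_pos: [0.481, -0.1822, 0.0857]
ee_rot: [-3.14, -0.001, 0.029]
wrist_force: [1.0, 0.2, -0.1]
width: 0.0552
```

>>> step_arm:
  plan:
    - [[0,25,0,0.12,30],[0,50,0,0.24,30],[-3,75,0,0.36,30],[-5,100,0,0.48,30],[-5,125,0,0.6,30],[-5,150,0,0.72,30],[-8,175,0,0.84,30],[-10,200,0,0.95,30]]

```text
time: 6.98
tool_pos: [0.4712, 0.0149, 0.0852]
ee_rot: [3.141, 0.0, 0.976]
wrist_force: [-0.5, 0.0, -0.9]
width: 0.0551
```

>>> step_arm:
  plan:
    - [[0,0,0,0.12,30],[0,0,0,0.24,30],[0,0,0,0.36,30],[0,0,0,0.48,30],[0,0,0,0.6,30],[0,0,0,0.72,30],[0,0,0,0.84,30],[0,0,0,0.95,30]]

```text
time: 7.65
tool_pos: [0.4715, 0.0137, 0.0851]
ee_rot: [3.141, 0.0, 1.926]
wrist_force: [-0.9, 0.1, -1.6]
width: 0.0556
```

>>> step_arm:
  plan:
    - [[0,0,0,0.12,30],[0,0,0,0.24,30],[0,0,0,0.36,30],[0,0,0,0.48,30],[0,0,0,0.6,30],[0,0,0,0.72,30],[0,0,0,0.84,30],[0,0,0,0.95,30]]

```text
time: 8.32
tool_pos: [0.4715, 0.0137, 0.0851]
ee_rot: [-3.141, 0.0, 2.876]
wrist_force: [0.5, -0.4, -0.9]
width: 0.055
```

>>> step_arm:
  plan:
    - [[0,15,0,0.075,30],[0,31,-20,0.075,30],[0,31,-40,0.075,30],[0,31,-55,0.075,30],[0,31,-55,0.075,30],[0,31,-55,0.075,30]]

```text
time: 8.82
tool_pos: [0.4707, 0.0449, 0.0295]
ee_rot: [-3.141, -0.002, 2.946]
wrist_force: [0.8, -0.2, 1.0]
width: 0.0553
```

```bash
python3 - <<'E'
from h import *
o=robot.get_obs();print(o['tool_pos'],o['ee_rot']); snap('side','s5.png'); snap('wrist','w5.png')
p=o['tool_pos']; zb=p[2]+.0108
a=cv2.imread('pics/w5.png'); b=cv2.imread('pics/s5.png')
for h in(0,.052):
    for im,f in((a,'w5'),(b,'s5')): cv2.circle(im,tuple(int(q) for q in proj(f,[p[0],p[1],zb+h])),2,(0,0,255),-1)
for im,f in((a,'w5'),(b,'s5')): cv2.circle(im,tuple(int(q) for q in proj(f,[.472,.0445,.006])),2,(255,0,0),-1)
cv2.imwrite('pics/c5.png',np.hstack([cv2.resize(a,(480,360)),cv2.resize(b[190:320,225:355],(320,360))]))
E
```

```text
[0.4706694  0.04490876 0.02945666] [-3.14115015e+00 -1.90298481e-03  2.94635543e+00]
```

View pics/c5.png

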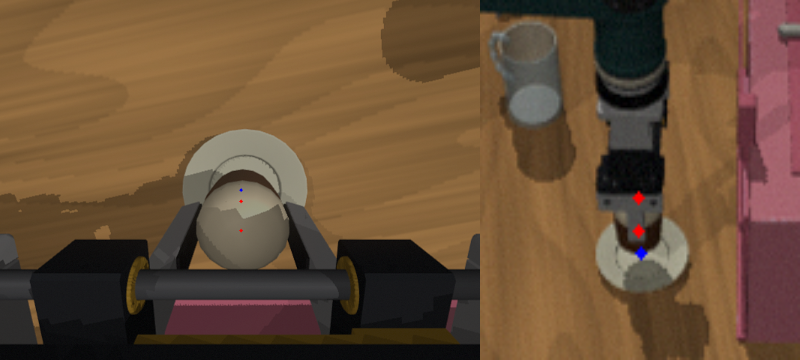

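The cupcake is upright and over the plate centre in both views. Lowering.

>>> step_arm:
  plan:
    - [[1,0,-12,0,30],[1,0,-22,0,30],[1,0,-28,0,30],[1,0,-31,0,30],[1,0,-33,0,30],[1,0,-33,0,30],[1,0,-33,0,30]]

```text
time: 9.5
tool_pos: [0.4725, 0.0451, -0.0026]
ee_rot: [3.141, 0.001, 2.947]
wrist_force: [0.1, -0.4, -0.6]
width: 0.0553
```

>>> step_arm:
  plan:
    - [[0,0,-1,0,30],[0,0,-1,0,30],[0,0,-2,0,30],[0,0,-2,0,30]]

```text
time: 9.83
tool_pos: [0.4725, 0.0452, -0.0048]
ee_rot: [3.141, 0.0, 2.947]
wrist_force: [0.1, -1.1, -0.9]
width: 0.055
```

>>> step_arm:
  plan:
    - [[0,0,-1,0,30],[0,0,-1,0,30],[0,0,-1,0,30]]

```text
time: 10.08
tool_pos: [0.4726, 0.0451, -0.0048]
ee_rot: [3.141, 0.001, 2.947]
wrist_force: [-2.3, 1.0, 5.7]
width: 0.0552
```

>>> step_arm:
  plan:
    - [[0,0,-1,0,30],[0,0,-1,0,30],[0,0,-1,0,30]]

```text
time: 10.33
tool_pos: [0.4726, 0.0451, -0.0049]
ee_rot: [3.141, 0.001, 2.947]
wrist_force: [-3.3, -0.1, 10.4]
width: 0.0548
```

Contact with the plate (10 N). I'll ease off slightly, release, then rise.

>>> step_arm:
  plan:
    - [[0,0,1,0,30],[0,0,1,0,30],[0,0,1,0,100],[0,0,1,0,100],[0,0,1,0,100],[0,0,1,0,100],[0,0,1,0,100],[0,0,1,0,100]]

```text
time: 11.0
tool_pos: [0.4721, 0.0451, -0.0062]
ee_rot: [3.142, -0.0, 2.947]
wrist_force: [1.2, -0.6, 0.1]
width: 0.0914
```

>>> step_arm:
  plan:
    - [[0,0,0,0,100],[0,0,0,0,100],[0,0,0,0,100],[0,0,20,0,100],[0,0,55,0,100],[0,0,90,0,100],[0,0,120,0,100],[0,0,120,0,100]]

```text
time: 11.67
tool_pos: [0.4769, 0.0451, 0.1218]
ee_rot: [3.139, 0.014, 2.947]
wrist_force: [0.9, 1.1, 0.2]
width: 0.0942
```

>>> step_arm:
  plan:
    - [[0,0,35,0,60],[0,0,70,0,60],[0,0,105,0,60],[0,0,125,0,60],[0,0,125,0,60]]

```text
time: 12.08
tool_pos: [0.4747, 0.0451, 0.2444]
ee_rot: [3.14, 0.01, 2.947]
wrist_force: [-0.0, 0.5, 0.2]
width: 0.0641
```

>>> step_arm:
  plan:
    - [[30,-8,0,0,60],[60,-16,0,0,60],[90,-24,0,0,60],[112,-29,0,0,60],[112,-29,0,0,60],[112,-29,0,0,60]]

```text
time: 12.58
tool_pos: [0.5839, 0.0159, 0.2356]
ee_rot: [-3.141, -0.006, 2.947]
wrist_force: [-1.7, 0.2, -0.0]
width: 0.0564
```

```bash
python3 - <<'E'
from h import *
o=robot.get_obs();p=o['tool_pos'];print(p,o['ee_rot']); snap('side','s6.png'); snap('wrist','w6.png')
a=cv2.imread('pics/w6.png'); b=cv2.imread('pics/s6.png')
for q,c in (([.5865,.0165,.236],(255,0,0)),([.472,.0445,.057],(0,255,0)),([p[0],p[1],.236],(0,0,255))):
    for im,f in((a,'w6'),(b,'s6')): print(proj(f,q)); cv2.circle(im,tuple(int(t) for t in proj(f,q)),1,c,-1)
cv2.imwrite('pics/c6.png',np.hstack([cv2.resize(a,(480,360)),cv2.resize(b[180:310,225:355],(320,360))]))
E
```

```text
[0.58387393 0.01589749 0.23562081] [-3.14104803 -0.00575128  2.94664211]
[323.41182812 269.36588832]
[332.82610982 225.59827935]
[328.93487048  98.67328318]
[290.05137893 269.87313695]
[321.61363407 265.54307448]
[331.86987901 225.87946668]
```

View pics/c6.png

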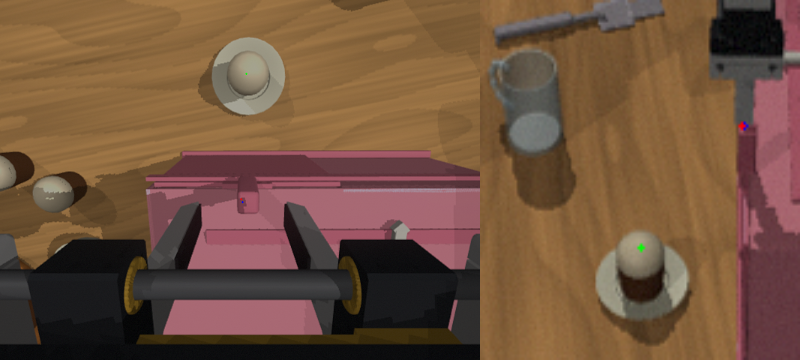

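The cupcake stands upright and centred on the plate. The tab top shows at about wrist (329,273) and the marker at about (533,309). I'll measure both in this one image.

```bash
python3 - <<'E'
from h import *
f=np.load('pics/w6.npz')['f']; hsv=cv2.cvtColor(f,cv2.COLOR_RGB2HSV)
m=((hsv[...,1]<60)&(hsv[...,2]>90)).astype(np.uint8); m[:285]=0; m[335:]=0; m[:,:500]=0; m[:,570:]=0
ys,xs=np.nonzero(m); print('mark px',xs.min(),xs.max(),ys.min(),ys.max(),xs.mean(),ys.mean())
print(f[272,300:360:4].tolist())
yh=np.array([.190,.982]);xh=np.array([.982,-.19])
for n,P in dict(mark=onz('w6',xs.mean(),ys.mean(),.191),marktri=tri(('w6',xs.mean(),ys.mean()),('top0',274.2,190))[0],tab=onz('w6',329.5,272,.236)).items(): print(n,P.round(4),'box-ish x,y',(xh@P[:2]).round(4),(yh@P[:2]).round(4))
E
python3 -c "
import cv2
cv2.imwrite('pics/c7.png',cv2.resize(cv2.imread('pics/w6.png')[220:340,290:570],None,fx=2.8,fy=2.8))"
```

```text
mark px 524 546 294 318 534.8536585365854 308.4329268292683
[[167, 105, 115], [168, 105, 116], [168, 104, 115], [168, 105, 116], [111, 64, 73], [115, 61, 73], [116, 61, 73], [129, 69, 81], [162, 87, 103], [163, 87, 103], [164, 88, 103], [141, 77, 90], [157, 97, 107], [156, 96, 106], [156, 95, 106]]
mark [0.6634 0.1649 0.191 ] box-ish x,y 0.6201 0.288
marktri [0.6658 0.1617 0.1926] box-ish x,y 0.6231 0.2853
tab [0.5889 0.0198 0.236 ] box-ish x,y 0.5745 0.1314
```

View pics/c7.png

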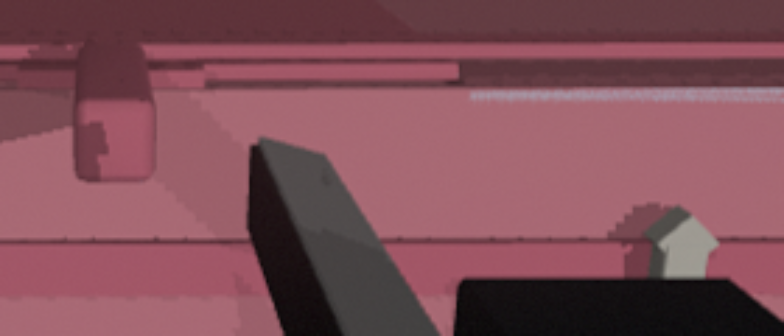

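>>> step_arm:
  plan:
    - [[4,3,-20,0,60],[4,3,-40,0,60],[4,3,-58,0,60],[4,3,-70,0,60],[4,3,-75,0,60],[4,3,-75,0,60]]

```text
time: 13.18
tool_pos: [0.587, 0.0195, 0.163]
ee_rot: [-3.141, -0.002, 2.948]
wrist_force: [-0.8, -0.2, -0.0]
width: 0.0566
```

>>> step_arm:
  plan:
    - [[0,0,0,0,0],[0,0,0,0,0],[0,0,0,0,0],[0,0,0,0,0],[0,0,0,0,0],[0,0,0,0,0],[0,0,0,0,0],[0,0,0,0,0]]

```text
time: 13.85
tool_pos: [0.5886, 0.0197, 0.1645]
ee_rot: [3.141, 0.001, 2.948]
wrist_force: [0.1, 1.9, 0.2]
width: 0.0179
```

Gripped (17.9 mm). Sliding most of the way.

>>> step_arm:
  plan:
    - [[3,16,0,0,0],[8,40,0,0,0],[13,65,0,0,0],[18,92,0,0,0],[23,118,0,0,0],[28,143,0,0,0],[28,143,0,0,0],[28,143,0,0,0]]

```text
time: 14.52
tool_pos: [0.616, 0.1607, 0.1645]
ee_rot: [-3.138, -0.0, 2.947]
wrist_force: [-2.8, -6.3, 3.1]
width: 0.0178
```

```bash
python3 - <<'E'
from h import *
o=robot.get_obs();p=o['tool_pos'];print(p,o['ee_rot'],o['wrist_force'],o['width']); snap('wrist','w8.png'); snap('side','s8.png'); snap('top','t8.png')
f=np.load('pics/w8.npz')['f']; hsv=cv2.cvtColor(f,cv2.COLOR_RGB2HSV)
m=((hsv[...,1]<60)&(hsv[...,2]>90)).astype(np.uint8)
n,l,st,c=cv2.connectedComponentsWithStats(m)
yh=np.array([.190,.982]);print('tcp y',yh@p[:2],'travel',yh@p[:2]-.1312)
for i in range(1,n):
    if st[i,4]>60: print(c[i].round(1),st[i],(yh@onz('w8',*c[i],.191)[:2]).round(4))
a=cv2.imread('pics/w8.png'); b=cv2.imread('pics/s8.png')
cv2.imwrite('pics/c8.png',np.hstack([cv2.resize(a,(480,360)),cv2.resize(b[150:280,290:420],(320,360))]))
E
```

```text
[0.61597812 0.16070032 0.16445019] [-3.13788915e+00 -1.20156196e-04  2.94739597e+00] [-2.7681784  -6.34963679  3.14723247] 0.017794272140301794
tcp y 0.27484356050927594 travel 0.14364356050927593
[638.   14.8] [636   0   4  41  99] 0.4183
[172.3  86. ] [  114    24   118   127 10447] 0.2044
[340.  352.2] [331 343  16  16 165] 0.2851
```

View pics/c8.png

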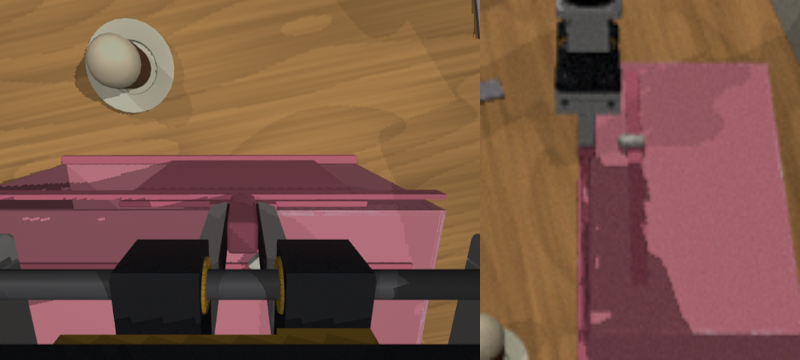

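>>> step_arm:
  plan:
    - [[1,6,0,0,0],[2,12,0,0,0],[2,12,0,0,0],[2,12,0,0,0],[2,12,0,0,0],[2,12,0,0,0]]

```text
time: 15.17
tool_pos: [0.6178, 0.1705, 0.1644]
ee_rot: [-3.138, -0.0, 2.945]
wrist_force: [-3.1, -7.1, 1.7]
width: 0.0182
```

```bash
python3 - <<'E'
from h import *
o=robot.get_obs();p=o['tool_pos'];print(p,o['ee_rot'],o['wrist_force'],o['width']); snap('wrist','w9.png'); snap('top','t9.png')
f=np.load('pics/w9.npz')['f']; hsv=cv2.cvtColor(f,cv2.COLOR_RGB2HSV)
m=((hsv[...,1]<60)&(hsv[...,2]>90)).astype(np.uint8)
n,l,st,c=cv2.connectedComponentsWithStats(m)
yh=np.array([.190,.982]);print('tcp y',yh@p[:2])
for i in range(1,n):
    if st[i,4]>60: x,y,w,h=st[i,:4]; print(c[i].round(1),st[i],[(yh@onz('w9',u,y+h/2,.191)[:2]).round(4) for u in(x,x+w)])
a=cv2.imread('pics/w9.png')[280:400,260:420]; b=cv2.imread('pics/t9.png')[150:240,230:350]
cv2.imwrite('pics/c9.png',np.hstack([cv2.resize(a,(480,360)),cv2.resize(b,(320,240)).__class__(0) if 0 else cv2.copyMakeBorder(cv2.resize(b,(320,240),interpolation=cv2.INTER_CUBIC),0,120,0,0,0)]))
E
```

```text
[0.61784008 0.17049564 0.16443743] [-3.13760359e+00 -3.31841730e-04  2.94455396e+00] [-3.10793427 -7.09603994  1.74936509] 0.018193175251358554
tcp y 0.284816329883382
[632.7  22.3] [624   0  16  50 648] [np.float64(0.4231), np.float64(0.4304)]
[161.2  86.5] [  103    25   118   126 10391] [np.float64(0.1815), np.float64(0.2377)]
[386.1 282.3] [372 280  29   5  86] [np.float64(0.312), np.float64(0.3276)]
[427.  281.2] [402 280  53   5 160] [np.float64(0.3281), np.float64(0.3567)]
[329.9 350.4] [314 338  30  21 408] [np.float64(0.2802), np.float64(0.2972)]
```

```bash
python3 - <<'E'
from h import *
z=np.load('pics/w9.npz');f=z['f']; print(z['camera_matrix'][0,0]); hsv=cv2.cvtColor(f,cv2.COLOR_RGB2HSV)
for v in range(330,364,3): print(v,' '.join('%d/%d'%(hsv[v,u,2],hsv[v,u,1]) for u in range(304,356,3)))
yh=np.array([.190,.982])
for u in(314,320,330,340,344): print(u,(yh@onz('w9',u,350,.191)[:2]).round(4))
E
```

```text
373.42114904025277
330 94/117 101/119 103/119 107/114 104/120 105/121 104/120 104/120 105/121 105/117 106/118 120/117 103/116 73/119 17/105 19/40 21/36 74/14
333 114/107 98/120 104/120 105/119 104/120 104/120 106/118 103/119 106/118 105/119 105/119 112/118 104/120 123/100 16/64 18/85 14/36 74/10
336 174/98 85/120 93/121 94/119 93/118 92/119 95/115 95/121 94/119 94/122 93/115 91/120 111/110 170/99 11/46 16/64 16/48 71/14
339 178/96 173/96 127/98 129/99 129/97 129/99 127/100 83/15 89/17 106/17 165/88 176/97 179/97 165/99 10/26 15/102 19/54 63/12
342 175/96 147/97 128/102 126/101 127/100 125/96 82/16 81/19 156/18 103/22 103/20 147/80 178/96 180/95 9/113 15/85 16/80 43/18
345 152/97 127/100 127/100 127/98 118/86 82/16 82/19 158/19 167/20 168/20 109/19 105/17 133/59 168/96 0/0 15/68 22/70 33/23
348 128/102 129/101 129/101 126/93 84/15 81/19 165/20 167/20 167/20 167/20 168/20 118/19 105/22 148/74 63/89 13/39 19/54 35/22
351 79/123 82/115 81/120 82/106 88/17 171/21 167/20 166/20 168/21 166/18 167/18 169/20 117/20 94/43 54/109 12/85 20/51 33/15
354 172/117 157/117 117/118 117/107 171/19 168/18 167/18 167/20 167/18 168/20 168/20 162/19 169/20 146/33 145/121 10/51 19/13 35/22
357 175/118 142/120 122/119 123/120 141/63 142/18 170/20 170/17 172/18 172/21 172/19 171/18 168/44 161/122 148/119 8/128 18/71 42/12
360 25/31 27/19 28/18 28/18 28/9 25/10 24/21 24/11 24/21 25/10 23/11 23/33 24/11 26/20 26/10 28/18 28/9 26/10
363 39/0 38/0 41/0 42/6 42/12 40/6 40/6 41/6 40/6 39/0 42/6 35/15 34/8 33/8 34/15 33/8 35/7 31/8
314 0.2802
320 0.2836
330 0.2893
340 0.2949
344 0.2972
```

The marker's point is at wrist u≈329 (y' = 0.2887) and the tab is at 0.2848, so it is 3 to 4 mm short. One small correction.

>>> step_arm:
  plan:
    - [[1,4,0,0,0],[1,4,0,0,0],[1,4,0,0,0],[1,4,0,0,0],[1,4,0,0,0],[1,4,0,0,0],[1,4,0,0,0],[1,4,0,0,0]]

```text
time: 15.93
tool_pos: [0.6186, 0.1744, 0.1644]
ee_rot: [-3.137, -0.001, 2.945]
wrist_force: [-3.0, -7.0, 2.2]
width: 0.0182
```

```bash
python3 - <<'E'
from h import *
yh=np.array([.190,.982])
o=robot.get_obs();p=o['tool_pos'];print(p,o['wrist_force'],o['width'],np.abs(o['qvel']).max(),yh@p[:2])
snap('wrist','w10.png'); snap('side','s10.png')
f=np.load('pics/w10.npz')['f']; hsv=cv2.cvtColor(f,cv2.COLOR_RGB2HSV)
m=((hsv[...,1]<45)&(hsv[...,2]>140)).astype(np.uint8)
n,l,st,c=cv2.connectedComponentsWithStats(m)
for i in range(1,n):
    if st[i,4]>60: print(c[i].round(1),st[i],(yh@onz('w10',*c[i],.191)[:2]).round(4))
print(proj('w10',[p[0],p[1],.236]),'tab row sat/val')
for v in(300,): print(' '.join('%d:%d/%d'%(u,hsv[v,u,2],hsv[v,u,1]) for u in range(285,360,4)))
# cupcake / plate from side
f=np.load('pics/s10.npz')['f']; hsv=cv2.cvtColor(f,cv2.COLOR_RGB2HSV); m=((hsv[...,1]<75)&(hsv[...,2]>95)).astype(np.uint8)
n,l,st,c=cv2.connectedComponentsWithStats(m)
for i in range(1,n):
    if st[i,4]>150 and 200<c[i,0]<330 and 180<c[i,1]<330: print('side',c[i].round(1),st[i],onz('side0',*c[i],.055).round(4))
E
```

```text
[0.61859736 0.17443349 0.16444438] [-2.9503119  -6.98856052  2.17856427] 0.01823594517109484 0.001532792338681594 0.28882718631809323
[175.5  87.6] [ 107   26  110  124 5429] 0.22
[131.7  67.7] [115  52  34  31 743] 0.2003
[321.5 351.7] [308 342  28  16 275] 0.2885
[320.68435276 319.58134254] tab row sat/val
285:73/14 289:74/17 293:73/14 297:73/14 301:21/85 305:109/122 309:119/116 313:120/119 317:120/121 321:120/119 325:121/118 329:121/118 333:120/117 337:120/119 341:103/121 345:19/107 349:73/10 353:75/14 357:74/17
side [283.  183.3] [263 179  37  12 212] [0.5019 0.4352 0.055 ]
side [246.7 226.9] [237 220  20  15 227] [0.3655 0.2447 0.055 ]
side [284.  276.3] [272 264  26  31 409] [0.4521 0.0253 0.055 ]
side [303.6 280. ] [298 269  12  23 165] [0.5041 0.0024 0.055 ]
```

```bash
python3 -c "
from bench import robot
print(robot.close_job())"
```

```text
the job is handed in; nothing more can be done
None
```

The cupcake nearest the base stands upright and released in the middle of the plate. The arm is holding the door open with its tab in line with the marker. I handed the job in at about 16 s of the 58 s; no verdict was reported.

**Last checks**
- **Tab and marker:** the tab is at 0.2888 m and the marker at 0.2885 m along the track, about 0.3 mm apart where 8 mm is allowed. That takes the tab as centred in the closed fingers.
- **Hold:** the arm is at rest, the fingers are closed on the tab at 18.2 mm, and it is carrying about 7.5 N from the spring.
- **Cupcake and plate:** the side and wrist pictures after release showed it upright and centred. I did not re-measure it or the plate's shift after opening the door.
- **Other objects:** the mug and pie server looked unmoved in the last side view. I did not re-measure the sugar bowl, but the arm never went near it.

**What went wrong or disagreed**
- **First grasp:** the real fingertips were about 35 mm behind the reported TCP when open. My first try therefore closed on the cupcake's dome, with about 13 N upward. I reopened, went 34 mm lower, and the next grasp held at 55 mm.
- **Door distance:** the first estimates, at 0.151 to 0.156 m, were spread by about 5 mm. I set the final position from the close wrist view.
- **Last picture:** the viewer's limit of 12 pictures was reached, so I made the last alignment check from pixel values only.

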